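# Latch the pull-out bottle tray with its drop bar

## Robot

A 6-joint arm with a two-finger parallel gripper is mounted at the origin on the work surface. World frame = base frame: x ahead of the robot, y to its left, z up, the work surface at z = 0. Lengths are in m, angles in rad, forces in N, time in s.
With the tool pointing down it reaches from about 0.3 to 0.875 m from the base axis. Payload 6.4 kg.
Tool frame: the origin (TCP) lies midway between the tips of the shut fingers; the grasp point (between the pads) lies 19 mm behind it; z points along the fingers, y is the direction in which the jaws open and shut (so a half turn about z gives the same grasp; the last joint's range is limited). The gripper opens to 85 mm and grips with 20 to 120 N. Pads are 22 mm wide; open, the fingers measure 114 mm over their backs; the gripper's body (76 mm by 85 mm) begins 54 mm behind the grasp point. The pads swing forward as they close: fully open they stand 13 mm farther back than shut.
Start: joints at [-1.45, 0.181, 1.607, -0, 1.354, -0.206], TCP at [0.185, -0.545, 0.207] pointing down, gripper open.
Joint ranges: [-2.99, 2.99], [-0.89, 2.07], [0.3, 2.58], [-1.14, 4.28], [0, 2.63], [-3.12, 3.12]. Speed limits (rad/s): [2.57, 2.57, 3.01, 3.14, 3.14, 3.14].

## Interface

Orientations are given as a unit quaternion [w, x, y, z].
In Python, from bench import ctrl gives the robot as it stands.
- The arm moves only by the tool apply_moves, never from a script. Its argument "plan" is a list of rows, each an object with "translation": the shift along the tool's x, y, z in m, a list of three; "angular": the turn, a rotation vector about the tool's x, y, z in rad, a list of three; "hand": the finger opening in m, from 0 to 0.0854. In form: [{"translation": [x, y, z], "angular": [rx, ry, rz], "hand": hand}, ...]. A call has 1 to 10 rows; each row shifts and turns the commanded pose from where the row before left it, along the tool's axes as they then stand; what a row does not reach is not made up. A row lasts 1/8 s, in which the tool goes at most 62.5 mm and 10.7 degrees, less where a joint would pass 70% of its speed; a pose out of reach is approached as far as the arm can. A call with a gripper value outside its range is refused whole. The fingers move at their own pace and stop on an object; the grip force is fixed at half the most. Time passes only in rows, so rows that do not move let the fingers close. It gives the time, the measured TCP pose, the force and the opening at its end, in the units of the state.
- ctrl.get_obs(): the state, without advancing time (a new reading comes with each control period).
- ctrl.camera(name): name is "scene" or "top" or "wrist"; returns a dict with "img" (400x640x3 uint8, red, green, blue), "K" (3x3 intrinsics, pixels), "k1" (the pictures are not rectified: a ray, as slopes to the right and down, at radius r is drawn at 1 + k1 r^2 times it, then the intrinsics apply), "eye" and "orientation" of the camera in the world. Camera axes: x right, y up, looking along -z (the intrinsics and any distortion apply to the point x, -y, -z); pixel columns grow to the right and rows downward; lengths in m; the calibration is good to about 2 mm. A picture is of the moment at which its call begins. There is no depth.
- ctrl.hand_in(): hands the job in, once; it reports no verdict.
The state is a dict: "time_s": time; "q": joint angles; "dq": joint speeds; "joint_efforts": joint torques, N m; "eef_pos": TCP position; "eef_rot": TCP orientation; "wrist_force": force on the tool from outside, world axes, zero at the start; "torque": the same for the moment, N m; "opening": opening from 0.0 (shut) to 1.0 (fully open).
Only numpy, scipy, OpenCV 4.12 (cv2) and the standard library are available. Lean on these libraries where they do the work, as an engineer would, in place of code of your own. Each camera call takes 0.05 s, during which the arm holds its last target.

## Task

Push the pulled-out bottle tray back into its rack and latch it: lift the steel drop bar on the tray's front over the upright keeper plate, slide the tray in until the bar is over the notch, and let the bar drop fully down into the notch. Go gently: feel for the notch and never force the bar against the keeper, do not jerk the tray, leave the glassware around it alone, and let go of the bar at the end.

Things in the scene. Friction and masses are not known exactly. Their poses are not given: they have to be found in the camera images.
- rack: fixed grey bench rack, 350 x 320 mm; origin on the bench under it. Its own +x is the way the tray slides home (away from the robot), +y left, z up. At tray value 0 the tray covers rack x -120..70, y -105..125 mm, walls 70 mm high; amber bottles up to 143 mm high are fixed in its rear half, the nearest 93 mm behind the bar
- tray (a joint): how far the aluminium tray is slid into the rack along rack +x, m: 0 = fully out, end stop at 0.156. It stays where left; about 1.2 N moves it. Pushing the drop bar's handle along rack +x pushes the tray; a finger pressed hard on the handle can also hold the bar up by friction
- drop_bar (a joint): lift angle of the drop bar, rad: 0 = level, fully down; grows to 0.6 as the free right end is raised; falls by its weight (0.32 kg). Round steel rod, 10 mm thick, 285 mm long, along rack y in front of the tray, hinged on the tray at its left end: hinge at rack x = -0.130 + tray, y = 0.120, z = 0.100 m. It clears the keeper's edge above 0.072 rad; resting on the edge it reads 0.072
- bar_grip (a point): centre of the drop bar's handle: dark steel upright tab on the rod, 12 mm thick along rack x, 26 mm wide along rack y, rising 41 mm above the rod; this point is 21 mm above the rod's top, 126 mm above the bench when the bar is down, 180 mm from the hinge. Pinch it from above, fingers closing along rack x
- bracket: dark steel foot at the rack's right (-y) side carrying the keeper: upright steel plate along rack x, 16 mm thick, 123 mm long, level top edge 113 mm above the bench (18 mm above the lowered bar's underside), with one square notch 14 mm wide, 26 mm deep in that edge, its centre 62 mm behind the plate's front end. Origin: middle of the foot's underside, at rack (-12, -145, 12) mm
- notch_nominal (a point): the notch's centre at the keeper's middle setting, at top-edge height, at rack (-12, -130, 113) mm (tray value 0.118). The keeper is adjustable: plate and notch sit up to 18 mm either way of this along rack x, not measured. At any setting a bar lowered at tray value 0.084 lands on the plain edge before the notch; over the notch it drops to 0 rad and the tray is held
- beaker: loose glass beaker, 72 mm wide, 95 mm high, right of the rack; origin under its base
- jar: loose small white jar, 48 mm wide, 55 mm high, right of the rack; origin under its base
- flask: loose volumetric flask, 66 mm wide, 168 mm high, left of the rack; origin under its base
- dish: loose white porcelain dish, 80 mm wide, 22 mm high, left of the rack's front; origin under its base
- wash_bottle: loose white wash bottle, 64 mm wide, 185 mm high; origin under its base
- amber_bottle: loose amber bottle, 76 mm wide, 160 mm high; origin under its base
- flask2: second loose volumetric flask, 66 mm wide, 168 mm high; origin under its base

How it is judged:
By the outcome, as a careful person would: the job done as asked, in the order asked, and still so for the second after the job is handed in, with the robot touching nothing.
It also fails if it takes over 45 s, if anything falls off the work surface, if the arm or the gripper's body presses on something with over 40 N, if the wrist force passes 120 N, or if a joint passes its speed limit or range.

## Working session

There is one attempt and no reset: what is moved stays moved. The work goes in short steps, Python scripts to look and compute and a tool call to move; the robot and the scene stay as the last step left them, time stands still between calls to the robot, and variables do not carry over. Pictures are saved under pics/ and viewed, and the job is handed in when it is done.

Besides the shell and the picture viewer there is one more tool, called after ">>>" as name(argument=value, ...), one argument or row to a line, values as JSON. apply_moves: Moves the arm, as the interface text tells. Its arguments: {"type":"object","properties":{"plan":{"type":"array","items":{"type":"object","properties":{"translation":{"type":"array","items":{"type":"number"}},"angular":{"type":"array","items":{"type":"number"}},"hand":{"type":"number"}}}}},"required":["plan"]}

```bash
mkdir -p pics; ls; python3 - <<'E'
from bench import ctrl
import cv2
print(ctrl.get_obs())
for n in ["scene","top","wrist"]:
    c=ctrl.camera(n); cv2.imwrite(f"pics/{n}0.png",c["img"][:,:,::-1]); print(n,c["K"],c["k1"],c["eye"],c["orientation"])
E
```

```text
pics
{'time_s': 0.0, 'q': array([-1.45033981e+00,  1.81548011e-01,  1.60805704e+00, -1.47000977e-05,
        1.35379852e+00, -2.06266215e-01]), 'dq': array([ 0.00055293,  0.00064433, -0.00154736, -0.00063203, -0.00193481,
       -0.00076958]), 'joint_efforts': array([-1.54761463e-03, -4.44885921e+01, -3.51336086e+01, -4.67673854e-04,
        9.29466274e-03,  1.68520336e-05]), 'eef_pos': array([ 0.18449493, -0.54394168,  0.20615658]), 'eef_rot': array([-9.04935606e-04,  9.86685517e-01,  1.62637235e-01,  3.16671143e-05]), 'wrist_force': array([-0.57636986, -0.56523261,  0.30997585]), 'torque': array([-0.01327932,  0.08079988, -0.01346392]), 'opening': 1.0007160276316482}
scene [[406.67008078   0.         320.31239417]
 [  0.         406.67008078 203.56200836]
 [  0.           0.           1.        ]] -0.05097503409238249 [ 1.38342562 -0.40479312  0.99009582] [0.79364224 0.31648802 0.19147835 0.48301488]
top [[431.99426583   0.         330.89754473]
 [  0.         431.99426583 203.68640763]
 [  0.           0.           1.        ]] 0.03771967280512503 [0.43900128 0.00133161 1.23117925] [ 0.70464277  0.05378834 -0.06520985 -0.70450909]
wrist [[336.51023597   0.         320.86565661]
 [  0.         336.51023597 202.01716916]
 [  0.           0.           1.        ]] -0.06415190006757927 [ 0.2487718  -0.52406701  0.37445889] [ 0.80599614 -0.10754357  0.07775235 -0.57685282]
```

View pics/scene0.png

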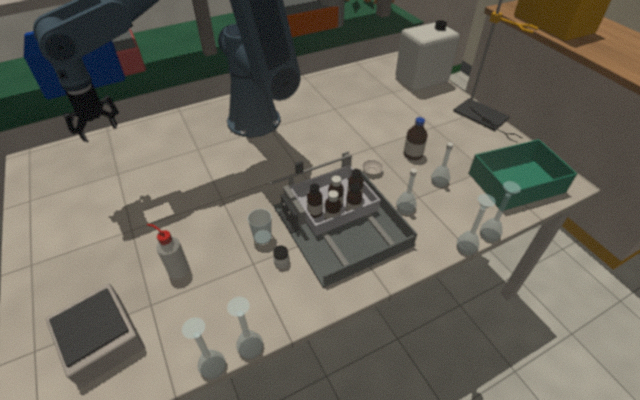

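View pics/top0.png

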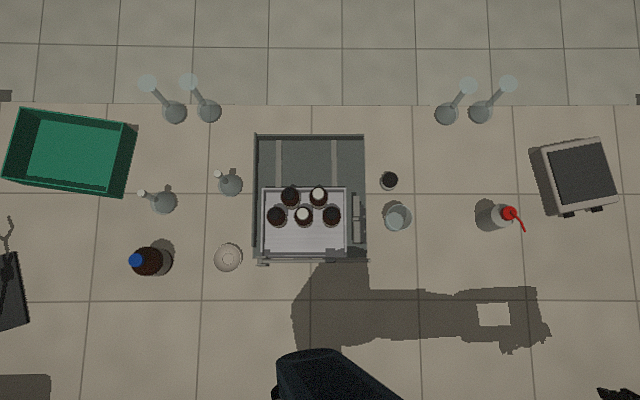

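View pics/wrist0.png

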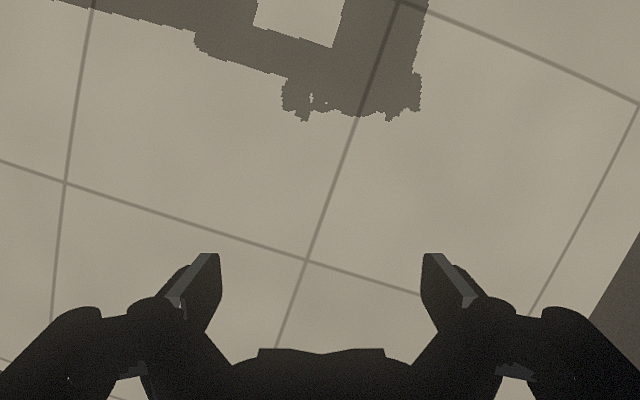

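The top view shows the rack at about px (253–366, 133–262), with the bar along its lower edge at row ~252. The keeper is at about (356, 190–243), the beaker at (397, 217) and the jar at (389, 180). I'll enlarge it.

```bash
python3 - <<'E'
import cv2
i=cv2.imread("pics/top0.png")[120:275,235:420]; cv2.imwrite("pics/topz.png",cv2.resize(i,None,fx=4.2,fy=3.8,interpolation=2)[:599,:799])
i=cv2.imread("pics/scene0.png")[140:290,240:430]; cv2.imwrite("pics/scz.png",cv2.resize(i,None,fx=4,fy=4,interpolation=2))
E
```

```text
(no output)
```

View pics/topz.png

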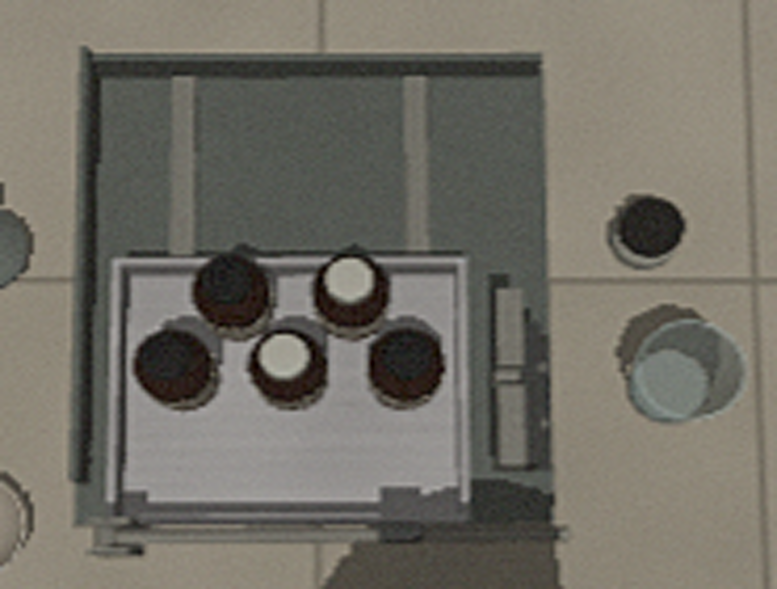

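View pics/scz.png

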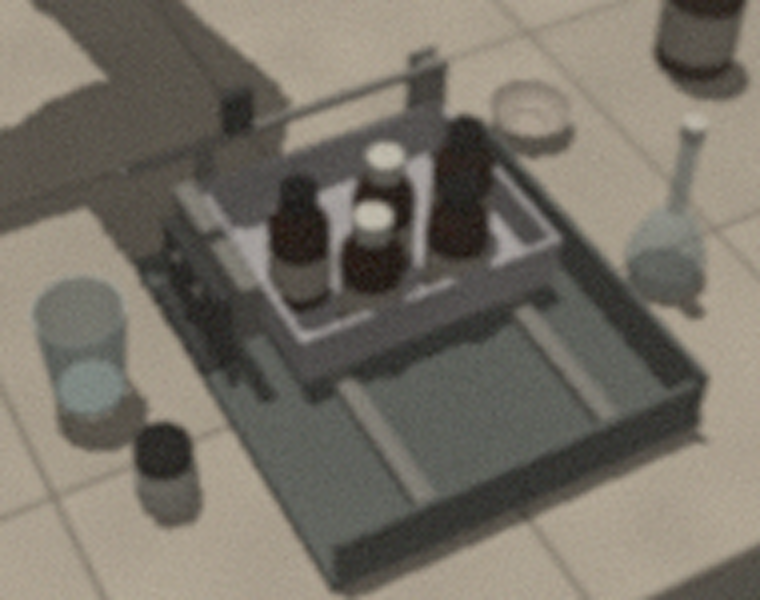

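```bash
cat > h.py <<'E'
import numpy as np, cv2
from scipy.spatial.transform import Rotation as R
from bench import ctrl
def cam(n):
    c=ctrl.camera(n); return c
def ray(c,uv):
    K=c["K"]; d=cv2.undistortPoints(np.array([[uv]],float),K,np.array([c["k1"],0,0,0,0.]))[0,0]
    w,x,y,z=c["orientation"]; r=R.from_quat([x,y,z,w]).apply([d[0],-d[1],-1]); return np.array(c["eye"]),r
def onz(c,uv,z):
    e,r=ray(c,uv); return e+r*(z-e[2])/r[2]
def proj(c,p):
    w,x,y,z=c["orientation"]; q=R.from_quat([x,y,z,w]).inv().apply(np.array(p)-c["eye"])
    s=np.array([q[0]/-q[2],-q[1]/-q[2]]); s=s*(1+c["k1"]*(s@s)); return c["K"][:2,:2]@s+c["K"][:2,2]
def rackpt(o,yaw,p):
    return np.array(o)+R.from_euler('z',yaw).apply(p)
E
python3 - <<'E'
from h import *
c=cam("top")
f=lambda X,Y,z:onz(c,(235+X/4.2-.4,120+Y/3.8-.4),z).round(4)
for n,X,Y,z in [("keeper front",515,467,.113),("keeper back",510,288,.113),("notch",511,375,.113),("kfl",499,467,.113),("kfr",531,467,.113),
 ("tray RL",113,260,.082),("tray RR",468,257,.082),("tray FL",110,515,.082),("rack right-back",543,55,.012),("rack right front",553,522,.012),("rack FL",77,525,.012),
 ("rod right end",566,533,.1),("handle top",400,530,.146),("hinge",110,540,.1)]:
    print(n,f(X,Y,z))
E
```

```text
keeper front [ 0.5275 -0.0849  0.113 ]
keeper back [ 0.6515 -0.0832  0.113 ]
notch [ 0.5906 -0.0832  0.113 ]
kfl [ 0.5275 -0.075   0.113 ]
kfr [ 0.5275 -0.0948  0.113 ]
tray RL [0.6772 0.1703 0.082 ]
tray RR [ 0.6799 -0.0586  0.082 ]
tray FL [0.4968 0.1675 0.082 ]
rack right-back [ 0.8544 -0.1159  0.012 ]
rack right front [ 0.4949 -0.1176  0.012 ]
rack FL [0.493  0.1992 0.012 ]
rod right end [ 0.4834 -0.117   0.1   ]
handle top [ 0.4836 -0.0136  0.146 ]
hinge [0.4789 0.1644 0.1   ]
```

The keeper's measured length is 124 mm and the tray's width is 229 mm, which agree with the sizes given. Rack yaw is about 0.012 rad and its origin about (0.610, 0.046). First I'll turn the tool and go above the handle.

>>> apply_moves(
  plan=[
    {"translation": [0,0,-0.007],"angular": [0,0,-0.1257],"hand": 0.085},
    {"translation": [0,0,-0.007],"angular": [0,0,-0.1257],"hand": 0.085},
    {"translation": [0,0,-0.007],"angular": [0,0,-0.1257],"hand": 0.085},
    {"translation": [0,0,-0.007],"angular": [0,0,-0.1257],"hand": 0.085},
    {"translation": [0,0,-0.007],"angular": [0,0,-0.1257],"hand": 0.085},
    {"translation": [0,0,-0.007],"angular": [0,0,-0.1257],"hand": 0.085},
    {"translation": [0,0,-0.007],"angular": [0,0,-0.1257],"hand": 0.085},
    {"translation": [0,0,-0.007],"angular": [0,0,-0.1257],"hand": 0.085},
    {"translation": [0,0,-0.007],"angular": [0,0,-0.1257],"hand": 0.085},
    {"translation": [0,0,-0.007],"angular": [0,0,-0.1257],"hand": 0.085},
  ],
)

```text
time_s: 1.45
eef_pos: [0.1846, -0.5444, 0.277]
eef_rot: [-0.0, 0.701, 0.713, 0.0]
wrist_force: [-0.2, 0.2, 0.9]
opening: 0.994
```

>>> apply_moves(
  plan=[
    {"translation": [0.045,0.025,0],"angular": [0,0,0],"hand": 0.085},
    {"translation": [0.045,0.025,0],"angular": [0,0,0],"hand": 0.085},
    {"translation": [0.045,0.025,0],"angular": [0,0,0],"hand": 0.085},
    {"translation": [0.045,0.025,0],"angular": [0,0,0],"hand": 0.085},
    {"translation": [0.045,0.025,0],"angular": [0,0,0],"hand": 0.085},
    {"translation": [0.045,0.025,0],"angular": [0,0,0],"hand": 0.085},
    {"translation": [0.045,0.025,0],"angular": [0,0,0],"hand": 0.085},
    {"translation": [0.045,0.025,0],"angular": [0,0,0],"hand": 0.085},
    {"translation": [0.045,0.025,0],"angular": [0,0,0],"hand": 0.085},
    {"translation": [0.045,0.025,0],"angular": [0,0,0],"hand": 0.085},
  ],
)

```text
time_s: 2.7
eef_pos: [0.4292, -0.0897, 0.2772]
eef_rot: [0.0, 0.703, 0.712, 0.0]
wrist_force: [0.7, -0.3, 0.3]
opening: 0.993
```

```bash
python3 - <<'E'
from h import *
for n in ["wrist","top"]:
    c=cam(n); cv2.imwrite(f"pics/{n}1.png",c["img"][:,:,::-1])
    print(n,c["eye"],c["orientation"])
    o=(.610,.046,0);y=.012
    for p in [(-.13,-.06,.146),(-.13,-.165,.1),(-.021,-.130,.113),(-.13,.12,.1)]: print(p,proj(c,rackpt(o,y,p)).round(1))
E
```

```text
wrist [ 0.4293709  -0.02421736  0.44534185] [ 0.99105551 -0.1332558  -0.00139063  0.00706691]
(-0.13, -0.06, 0.146) [380.5 101. ]
(-0.13, -0.165, 0.1) [368.6 204.3]
(-0.021, -0.13, 0.113) [478.2 174.8]
(-0.13, 0.12, 0.1) [ 378.4 -101.6]
top [0.43900128 0.00133161 1.23117925] [ 0.70464277  0.05378834 -0.06520985 -0.70450909]
(-0.13, -0.06, 0.146) [330.6 260.2]
(-0.13, -0.165, 0.1) [370.7 260.4]
(-0.021, -0.13, 0.113) [356.7 218.3]
(-0.13, 0.12, 0.1) [260.8 261.9]
```

View pics/wrist1.png

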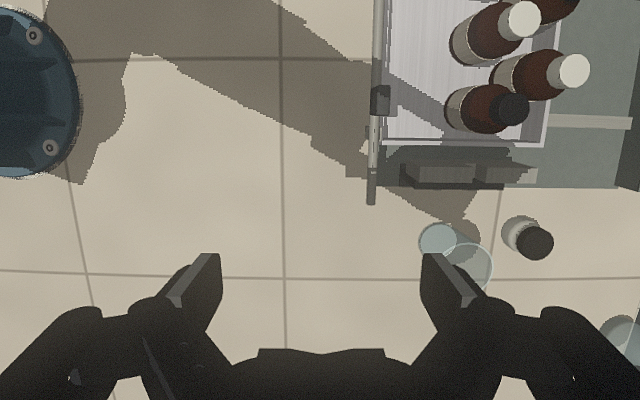

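The wrist view shows the handle at about (380, 100), the rod's end at (371, 204) and the notch gap at about (477, 173). All are close to my predictions. I'll enlarge it to refine them.

```bash
python3 - <<'E'
import cv2
i=cv2.imread("pics/wrist1.png")[70:215,350:550]; cv2.imwrite("pics/wz1.png",cv2.resize(i,None,fx=4,fy=4,interpolation=2))
E
```

```text
(no output)
```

View pics/wz1.png

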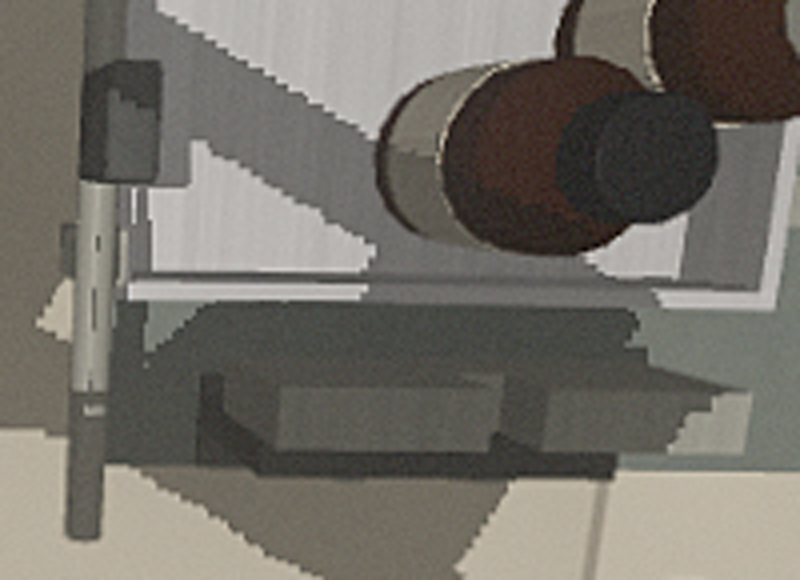

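```bash
python3 - <<'E'
from h import *
c=cam("wrist")
f=lambda X,Y,z:onz(c,(350+X/4-.4,70+Y/4-.4),z).round(4)
for n,X,Y,z in [("handle top",134.5,120,.146),("kfront",277,420,.113),("kback",752,423,.113),("n1",500,420,.113),("n2",546,420,.113),("rod at key y",91,430,.105),("rod end",83,540,.1),("rod by handle",98,200,.105)]:
    print(n,f(X,Y,z))
E
```

```text
handle top [ 0.4832 -0.0112  0.146 ]
kfront [ 0.5299 -0.0817  0.113 ]
kback [ 0.6548 -0.0793  0.113 ]
n1 [ 0.5874 -0.0803  0.113 ]
n2 [ 0.5994 -0.08    0.113 ]
rod at key y [ 0.4843 -0.0869  0.105 ]
rod end [ 0.4848 -0.1177  0.1   ]
rod by handle [ 0.4827 -0.0291  0.105 ]
```

The wrist view puts the notch 108 mm beyond the rod, which agrees with the top view's 107–109. So I expect the notch at a tray value of about 0.108. Next I'll go over the handle and down.

>>> apply_moves(
  plan=[
    {"translation": [0.026,0.018,0],"angular": [0,0,0],"hand": 0.085},
    {"translation": [0.026,0.018,0],"angular": [0,0,0],"hand": 0.085},
    {"translation": [0.0245,0.0185,0],"angular": [0,0,0],"hand": 0.085},
    {"translation": [0,0,0.03],"angular": [0,0,0],"hand": 0.06},
    {"translation": [0,0,0.03],"angular": [0,0,0],"hand": 0.05},
    {"translation": [0,0,0.03],"angular": [0,0,0],"hand": 0.05},
    {"translation": [0,0,0.0],"angular": [0,0,0],"hand": 0.05},
  ],
)

```text
time_s: 3.72
eef_pos: [0.4801, -0.0149, 0.1848]
eef_rot: [-0.002, 0.703, 0.711, -0.001]
wrist_force: [-0.3, 0.4, 0.6]
opening: 0.581
```

```bash
python3 - <<'E'
from h import *
c=cam("wrist"); cv2.imwrite(f"pics/wrist2.png",c["img"][:,:,::-1])
E
```

```text
(no output)
```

View pics/wrist2.png

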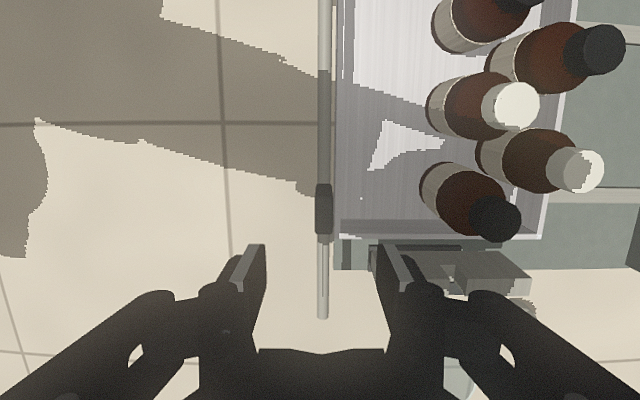

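The handle at column 324 sits midway between the fingers (266 and 377). I'll descend and check the centring before I close.

>>> apply_moves(
  plan=[
    {"translation": [0.001,0.001,0.02],"angular": [0,0,0],"hand": 0.05},
    {"translation": [0.0,0.0,0.02],"angular": [0,0,0],"hand": 0.04},
    {"translation": [0,0,0.02],"angular": [0,0,0],"hand": 0.034},
    {"translation": [0,0,0.013],"angular": [0,0,0],"hand": 0.03},
    {"translation": [0,0,0.0],"angular": [0,0,0],"hand": 0.026},
    {"translation": [0,0,0.0],"angular": [0,0,0],"hand": 0.022},
  ],
)

```text
time_s: 4.53
eef_pos: [0.484, -0.0135, 0.1152]
eef_rot: [0.001, 0.703, 0.712, 0.0]
wrist_force: [0.7, -0.0, 0.3]
opening: 0.257
```

```bash
python3 - <<'E'
from h import *
c=cam("wrist"); cv2.imwrite(f"pics/wrist3.png",c["img"][:,:,::-1]); o=ctrl.get_obs(); print(o["eef_pos"],o["wrist_force"],o["opening"]*85.4)
E
```

```text
[ 0.48406928 -0.01347056  0.11520043] [-0.87179878  0.25584142 -0.01219988] 21.82274964098465
```

View pics/wrist3.png

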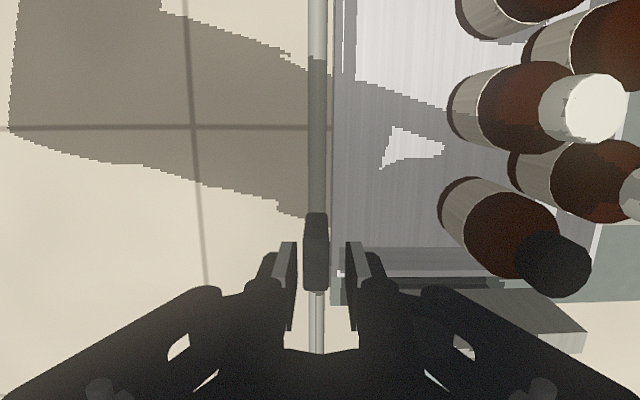

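```bash
python3 - <<'E'
from h import *
c=cam("wrist")
for p in [(304,213),(329,213),(303,290),(329,290),(316,251)]: print(p,onz(c,p,.146).round(4),onz(c,p,.105).round(4))
print(proj(c,(.4841,-.0135,.134)),proj(c,(.4841,-.0135,.115)))
i=c["img"][195:345,230:410,::-1]; i=cv2.convertScaleAbs(i,alpha=1.8,beta=20); cv2.imwrite("pics/w3z.png",cv2.resize(i,None,fx=4,fy=4))
E
```

```text
(304, 213) [0.4777 0.0095 0.146 ] [ 0.4758 -0.0032  0.105 ]
(329, 213) [0.4884 0.0097 0.146 ] [ 0.4897 -0.003   0.105 ]
(303, 290) [ 0.4772 -0.0274  0.146 ] [ 0.4752 -0.0512  0.105 ]
(329, 290) [ 0.4891 -0.0273  0.146 ] [ 0.4907 -0.051   0.105 ]
(316, 251) [ 0.483 -0.008  0.146] [ 0.4827 -0.0259  0.105 ]
[318.4943759  251.55822295] [318.65800549 237.13732301]
```

View pics/w3z.png

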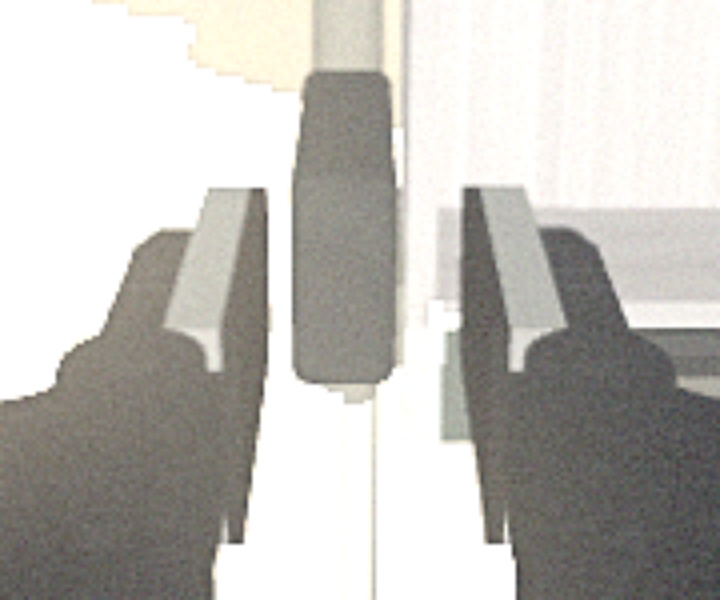

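The handle's centre is at about (0.483, −0.0145), 1–2 mm toward the left finger in the picture. I'll shift 1.5 mm, close stepwise and feel.

>>> apply_moves(
  plan=[
    {"translation": [-0.001,-0.0015,0.002],"angular": [0,0,0],"hand": 0.02},
    {"translation": [0,0,0],"angular": [0,0,0],"hand": 0.017},
    {"translation": [0,0,0],"angular": [0,0,0],"hand": 0.015},
    {"translation": [0,0,0],"angular": [0,0,0],"hand": 0.0135},
  ],
)

```text
time_s: 5.12
eef_pos: [0.4817, -0.0142, 0.1121]
eef_rot: [0.0, 0.702, 0.712, 0.0]
wrist_force: [0.3, -0.4, 0.1]
opening: 0.16
```

>>> apply_moves(
  plan=[
    {"translation": [0,0,0],"angular": [0,0,0],"hand": 0.0125},
    {"translation": [0,0,0],"angular": [0,0,0],"hand": 0.0115},
    {"translation": [0,0,0],"angular": [0,0,0],"hand": 0.01},
    {"translation": [0,0,0],"angular": [0,0,0],"hand": 0.008},
  ],
)

```text
time_s: 5.62
eef_pos: [0.4818, -0.0142, 0.1123]
eef_rot: [0.0, 0.703, 0.712, 0.0]
wrist_force: [-1.1, 0.9, 2.6]
opening: 0.116
```

>>> apply_moves(
  plan=[
    {"translation": [0,0,0],"angular": [0,0,0],"hand": 0.006},
    {"translation": [0,0,0],"angular": [0,0,0],"hand": 0.004},
  ],
)

```text
time_s: 5.88
eef_pos: [0.4819, -0.0142, 0.1123]
eef_rot: [0.0, 0.703, 0.712, 0.0]
wrist_force: [-1.0, 1.2, 4.4]
opening: 0.117
```

```bash
python3 - <<'E'
from h import *
c=cam("wrist"); o=ctrl.get_obs(); print(o["eef_pos"],o["wrist_force"],o["opening"]*85.4)
i=c["img"][195:345,230:410,::-1]; i=cv2.convertScaleAbs(i,alpha=1.8,beta=20); cv2.imwrite("pics/w4z.png",cv2.resize(i,None,fx=4,fy=4))
E
```

```text
[ 0.48187535 -0.01417208  0.11227683] [-1.69731955  1.07962657  5.08226498] 10.04688786391801
```

View pics/w4z.png

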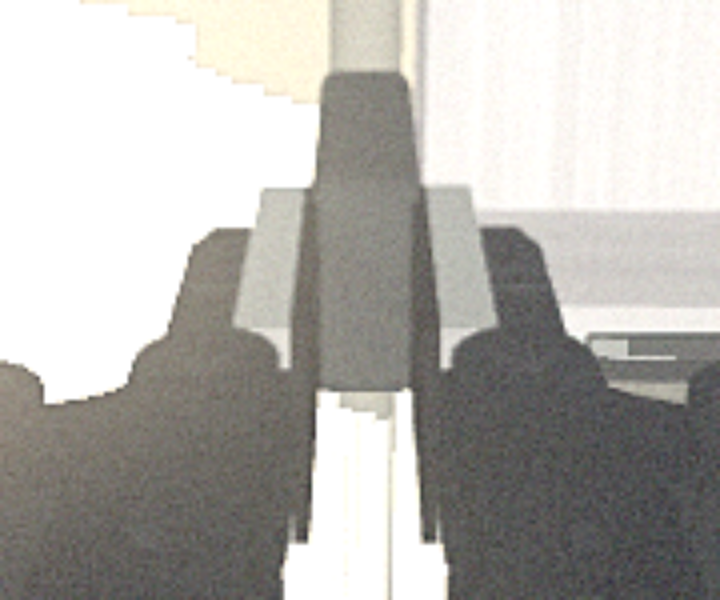

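It's pinched and centred. Next I lift the bar to about 0.12 rad on an arc about the hinge, turning the tool with it.

>>> apply_moves(
  plan=[
    {"translation": [0.0002,0,-0.0018],"angular": [0,-0.01,0],"hand": 0.004},
    {"translation": [0.0002,0,-0.0036],"angular": [0,-0.02,0],"hand": 0.004},
    {"translation": [0.0003,0,-0.0036],"angular": [0,-0.02,0],"hand": 0.004},
    {"translation": [0.0002,0,-0.0036],"angular": [0,-0.02,0],"hand": 0.004},
    {"translation": [0.0003,0,-0.0036],"angular": [0,-0.02,0],"hand": 0.004},
    {"translation": [0.0002,0,-0.0036],"angular": [0,-0.02,0],"hand": 0.004},
    {"translation": [0.0002,0,-0.0018],"angular": [0,-0.01,0],"hand": 0.004},
    {"translation": [0,0,0],"angular": [0,0,0],"hand": 0.004},
  ],
)

```text
time_s: 6.92
eef_pos: [0.4817, -0.0114, 0.1337]
eef_rot: [0.043, 0.701, 0.711, -0.042]
wrist_force: [-0.2, -3.1, -2.4]
opening: 0.122
```

```bash
python3 - <<'E'
from h import *
o=ctrl.get_obs(); print(o)
c=cam("scene");cv2.imwrite("pics/s5.png",cv2.resize(c["img"][140:290,240:430,::-1],None,fx=4,fy=4,interpolation=2))
c=cam("wrist");cv2.imwrite("pics/w5.png",c["img"][:,:,::-1])
E
```

```text
{'time_s': 6.925, 'q': array([-0.18500361,  0.05765395,  1.9073789 , -0.12905595,  1.15574027,
       -0.14763499]), 'dq': array([-0.00925214,  0.00137658, -0.00059653,  0.0089162 , -0.00372988,
       -0.00801732]), 'joint_efforts': array([  1.80825245, -36.57104015, -33.58390689,   0.16496259,
        -0.25227388,  -0.0576139 ]), 'eef_pos': array([ 0.48170824, -0.01141215,  0.1336945 ]), 'eef_rot': array([ 0.04285684,  0.70104404,  0.71057424, -0.04224692]), 'wrist_force': array([-0.17267078, -3.0646782 , -2.40874029]), 'torque': array([-0.39029623,  0.16431369, -0.18694246]), 'opening': 0.12227071305687806}
```

View pics/s5.png

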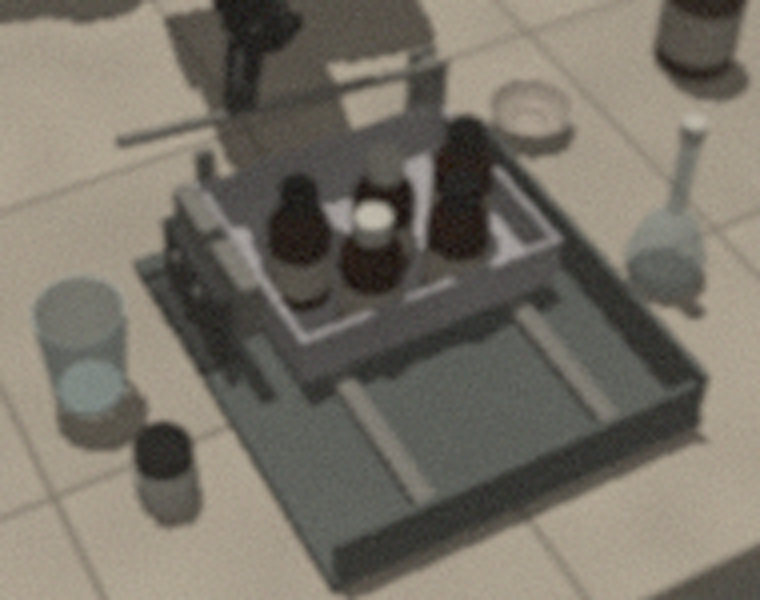

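View pics/w5.png

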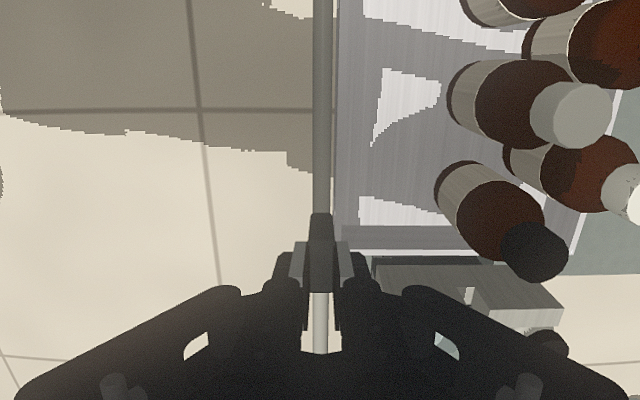

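The bar is lifted: the rod's free end rose from (122, 170) to (118, 140) in the enlarged scene view. The tray hasn't moved. Next comes a smooth slide to about 0.083.

>>> apply_moves(
  plan=[
    {"translation": [0,0.001,0],"angular": [0,0,0],"hand": 0.004},
    {"translation": [0,0.002,0],"angular": [0,0,0],"hand": 0.004},
    {"translation": [0,0.003,0],"angular": [0,0,0],"hand": 0.004},
    {"translation": [0,0.004,0],"angular": [0,0,0],"hand": 0.004},
    {"translation": [0,0.005,0],"angular": [0,0,0],"hand": 0.004},
    {"translation": [0,0.005,0],"angular": [0,0,0],"hand": 0.004},
    {"translation": [0,0.005,0],"angular": [0,0,0],"hand": 0.004},
    {"translation": [0,0.005,0],"angular": [0,0,0],"hand": 0.004},
    {"translation": [0,0.005,0],"angular": [0,0,0],"hand": 0.004},
    {"translation": [0,0.005,0],"angular": [0,0,0],"hand": 0.004},
  ],
)

```text
time_s: 8.28
eef_pos: [0.5221, -0.0112, 0.1336]
eef_rot: [0.043, 0.701, 0.71, -0.042]
wrist_force: [-0.7, -5.3, -1.4]
opening: 0.116
```

>>> apply_moves(
  plan=[
    {"translation": [0,0.005,0],"angular": [0,0,0],"hand": 0.004},
    {"translation": [0,0.005,0],"angular": [0,0,0],"hand": 0.004},
    {"translation": [0,0.005,0],"angular": [0,0,0],"hand": 0.004},
    {"translation": [0,0.005,0],"angular": [0,0,0],"hand": 0.004},
    {"translation": [0,0.005,0],"angular": [0,0,0],"hand": 0.004},
    {"translation": [0,0.005,0],"angular": [0,0,0],"hand": 0.004},
    {"translation": [0,0.005,0],"angular": [0,0,0],"hand": 0.004},
    {"translation": [0,0.004,0],"angular": [0,0,0],"hand": 0.004},
    {"translation": [0,0.003,0],"angular": [0,0,0],"hand": 0.004},
    {"translation": [0,0.001,0],"angular": [0,0,0],"hand": 0.004},
  ],
)

```text
time_s: 9.52
eef_pos: [0.5652, -0.0109, 0.1337]
eef_rot: [0.043, 0.701, 0.71, -0.042]
wrist_force: [-0.3, -5.3, -1.3]
opening: 0.118
```

```bash
python3 - <<'E'
from h import *
c=cam("wrist");cv2.imwrite("pics/w6.png",c["img"][:,:,::-1])
o=ctrl.get_obs(); print(o["eef_pos"],o["wrist_force"],o["torque"],o["opening"])
E
```

```text
[ 0.56530911 -0.01089839  0.13374351] [-0.93113536 -5.00914096 -1.07548317] [-0.81602524  0.10352399 -0.17913033] 0.1196002868731076
```

View pics/w6.png

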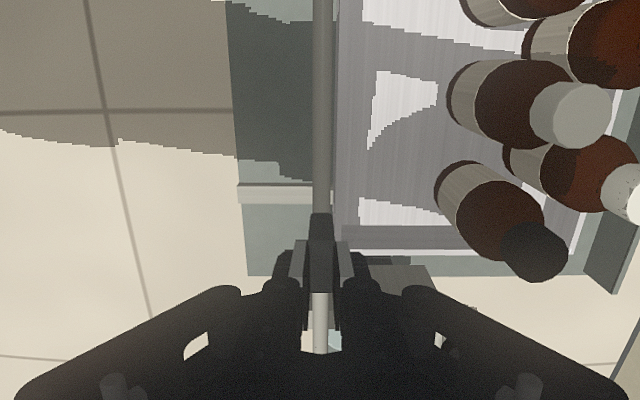

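The tray is at about 0.083 and tracking well. I'll go 10 mm further, still before any possible notch position, and lower toward the edge.

>>> apply_moves(
  plan=[
    {"translation": [0,0.002,0],"angular": [0,0,0],"hand": 0.004},
    {"translation": [0,0.003,0],"angular": [0,0,0],"hand": 0.004},
    {"translation": [0,0.003,0],"angular": [0,0,0],"hand": 0.004},
    {"translation": [0,0.002,0],"angular": [0,0,0],"hand": 0.004},
    {"translation": [-0.0001,0,0.0018],"angular": [0,0.01,0],"hand": 0.004},
    {"translation": [-0.0001,0,0.0018],"angular": [0,0.01,0],"hand": 0.004},
    {"translation": [-0.0001,0,0.0018],"angular": [0,0.01,0],"hand": 0.004},
    {"translation": [-0.0001,0,0.0014],"angular": [0,0.008,0],"hand": 0.004},
    {"translation": [0,0,0],"angular": [0,0,0],"hand": 0.004},
  ],
)

```text
time_s: 10.7
eef_pos: [0.5755, -0.012, 0.127]
eef_rot: [0.03, 0.702, 0.711, -0.028]
wrist_force: [-0.2, -5.4, -1.9]
opening: 0.115
```

```bash
python3 - <<'E'
from h import *
c=cam("scene");cv2.imwrite("pics/s7.png",cv2.resize(c["img"][140:290,240:430,::-1],None,fx=4,fy=4,interpolation=2))
o=ctrl.get_obs(); print(o["eef_pos"],o["wrist_force"],o["torque"],o["opening"])
E
```

```text
[ 0.57555631 -0.01194353  0.12710636] [-0.33393717 -5.08391371 -2.08250587] [-0.82118733  0.00468105 -0.16278854] 0.11884871666559511
```

View pics/s7.png

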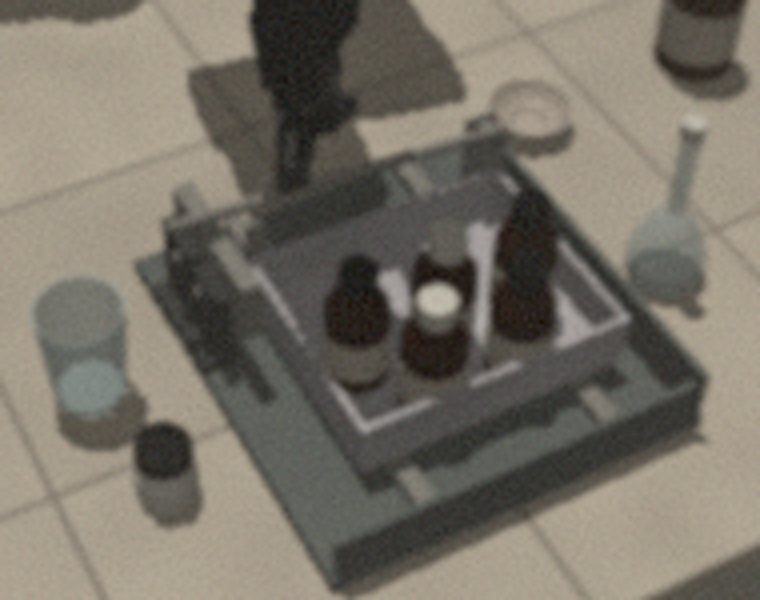

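The rod lies over the keeper just before the notch, with the angle at about 0.082. I'll lower slightly more, then ease the fingers open so that the bar rests on the edge.

>>> apply_moves(
  plan=[
    {"translation": [0,0,0.0006],"angular": [0,0.003,0],"hand": 0.004},
    {"translation": [0,0,0.0006],"angular": [0,0.003,0],"hand": 0.004},
    {"translation": [0,0,0],"angular": [0,0,0],"hand": 0.004},
  ],
)

```text
time_s: 11.12
eef_pos: [0.5755, -0.0121, 0.1259]
eef_rot: [0.028, 0.702, 0.711, -0.026]
wrist_force: [-0.1, -6.4, -2.0]
opening: 0.114
```

>>> apply_moves(
  plan=[
    {"translation": [0,0,0],"angular": [0,0,0],"hand": 0.01},
    {"translation": [0,0,0],"angular": [0,0,0],"hand": 0.0125},
    {"translation": [0,0,0],"angular": [0,0,0],"hand": 0.015},
    {"translation": [0,0,0],"angular": [0,0,0],"hand": 0.017},
    {"translation": [0,0,0],"angular": [0,0,0],"hand": 0.017},
  ],
)

```text
time_s: 11.75
eef_pos: [0.5748, -0.0112, 0.1257]
eef_rot: [0.027, 0.702, 0.711, -0.027]
wrist_force: [0.3, -0.4, -0.5]
opening: 0.2
```

```bash
python3 - <<'E'
from h import *
c=cam("scene");cv2.imwrite("pics/s8.png",cv2.resize(c["img"][140:290,240:430,::-1],None,fx=4,fy=4,interpolation=2))
c=cam("wrist");cv2.imwrite("pics/w8.png",c["img"][:,:,::-1])
o=ctrl.get_obs(); print(o["eef_pos"],o["wrist_force"],o["torque"],o["opening"])
E
```

```text
[ 0.57475553 -0.01135531  0.12569533] [-0.61101028  0.70960923  0.28150522] [0.09332682 0.00846526 0.02321461] 0.20074250515081798
```

View pics/s8.png

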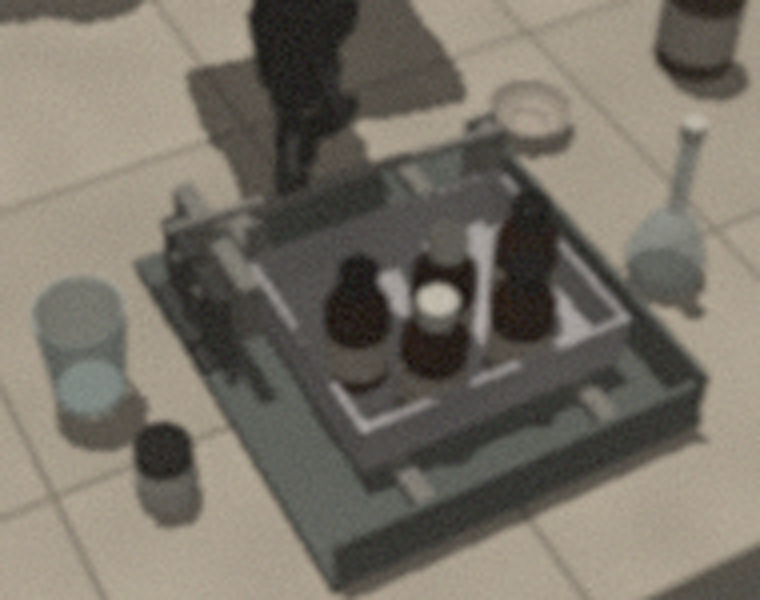

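View pics/w8.png

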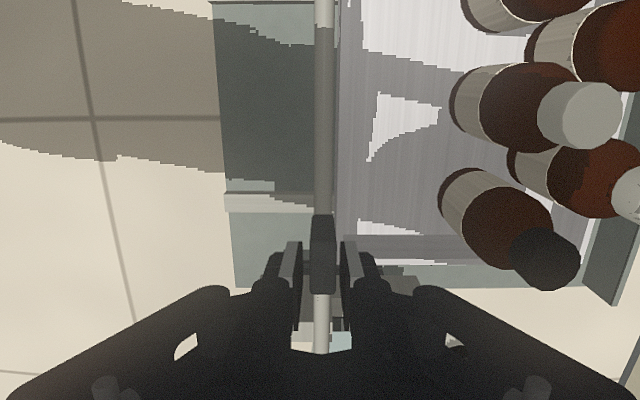

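The bar rests freely on the edge (force about 0) at tray ≈ 0.0937. Next I push with the rear finger, slowly, feeling the force.

>>> apply_moves(
  plan=[
    {"translation": [0,0.001,0],"angular": [0,0,0],"hand": 0.017},
    {"translation": [0,0.001,0],"angular": [0,0,0],"hand": 0.017},
    {"translation": [0,0.001,0],"angular": [0,0,0],"hand": 0.017},
    {"translation": [0,0.001,0],"angular": [0,0,0],"hand": 0.017},
    {"translation": [0,0.001,0],"angular": [0,0,0],"hand": 0.017},
    {"translation": [0,0.001,0],"angular": [0,0,0],"hand": 0.017},
  ],
)

```text
time_s: 12.6
eef_pos: [0.5804, -0.0114, 0.1256]
eef_rot: [0.027, 0.702, 0.711, -0.027]
wrist_force: [-3.1, -0.0, 1.4]
opening: 0.198
```

>>> apply_moves(
  plan=[
    {"translation": [0,0.001,0],"angular": [0,0,0],"hand": 0.017},
    {"translation": [0,0.001,0],"angular": [0,0,0],"hand": 0.017},
    {"translation": [0,0.001,0],"angular": [0,0,0],"hand": 0.017},
    {"translation": [0,0.001,0],"angular": [0,0,0],"hand": 0.017},
  ],
)

```text
time_s: 13.1
eef_pos: [0.5848, -0.0114, 0.1256]
eef_rot: [0.027, 0.702, 0.711, -0.027]
wrist_force: [-1.4, 0.2, 0.0]
opening: 0.198
```

```bash
python3 - <<'E'
from h import *
c=cam("scene");cv2.imwrite("pics/s9.png",cv2.resize(c["img"][140:290,240:430,::-1],None,fx=4,fy=4,interpolation=2))
c=cam("wrist");cv2.imwrite("pics/w9.png",c["img"][:,:,::-1])
o=ctrl.get_obs(); print(o["eef_pos"],o["wrist_force"],o["torque"],o["opening"])
E
```

```text
[ 0.58510877 -0.01137676  0.12561254] [-1.2523837  -0.55114832 -0.6038244 ] [-1.07001741e-01  1.82884927e-01  1.45147798e-04] 0.19823538672976507
```

View pics/w9.png

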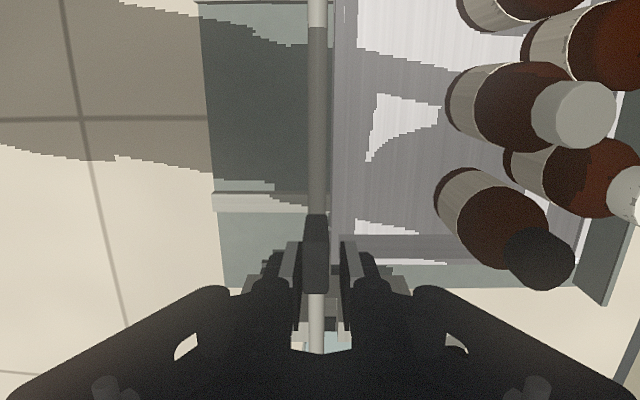

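The rear finger is in contact, pushing 1–3 N, with the tray at about 0.101. I'll continue in short steps.

>>> apply_moves(
  plan=[
    {"translation": [0,0.001,0],"angular": [0,0,0],"hand": 0.017},
    {"translation": [0,0.001,0],"angular": [0,0,0],"hand": 0.017},
    {"translation": [0,0.001,0],"angular": [0,0,0],"hand": 0.017},
  ],
)

```text
time_s: 13.58
eef_pos: [0.588, -0.0112, 0.1256]
eef_rot: [0.027, 0.702, 0.711, -0.026]
wrist_force: [0.4, 1.2, -0.3]
opening: 0.201
```

>>> apply_moves(
  plan=[
    {"translation": [0,0.0007,0],"angular": [0,0,0],"hand": 0.017},
    {"translation": [0,0.0007,0],"angular": [0,0,0],"hand": 0.017},
  ],
)

```text
time_s: 13.82
eef_pos: [0.5895, -0.0113, 0.1259]
eef_rot: [0.027, 0.702, 0.711, -0.026]
wrist_force: [0.8, 0.9, -0.0]
opening: 0.197
```

```bash
python3 - <<'E'
from h import *
c=cam("wrist");cv2.imwrite("pics/w10.png",c["img"][:,:,::-1])
o=ctrl.get_obs(); print(o["eef_pos"],o["wrist_force"],o["torque"],o["opening"])
E
```

```text
[ 0.58954815 -0.0112767   0.12588622] [ 0.48929214  0.27833886 -0.24806876] [-0.03285769  0.04480923 -0.02541679] 0.19805535065213267
```

View pics/w10.png

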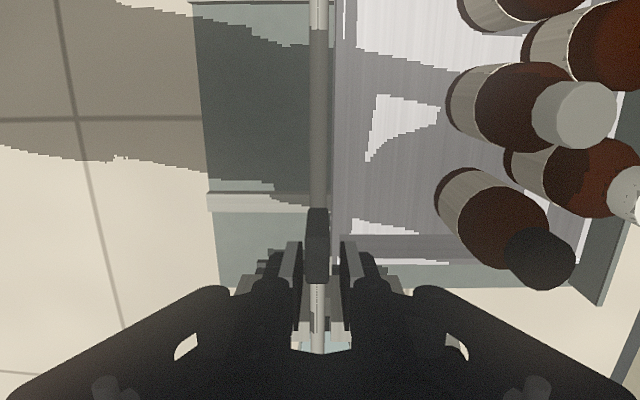

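The push force vanished, and the handle now spans rows 207–283 (before: 214–293), so it looks lower. The bar seems to have dropped. I'll check in the scene view.

```bash
python3 - <<'E'
from h import *
c=cam("scene");cv2.imwrite("pics/s10.png",cv2.resize(c["img"][150:250,260:400,::-1],None,fx=5.6,fy=5.6,interpolation=2))
c=cam("wrist");i=cv2.convertScaleAbs(c["img"][195:365,230:430,::-1],alpha=1.7,beta=15);cv2.imwrite("pics/w10z.png",cv2.resize(i,None,fx=3.5,fy=3.5,interpolation=2))
E
```

View pics/s10.png

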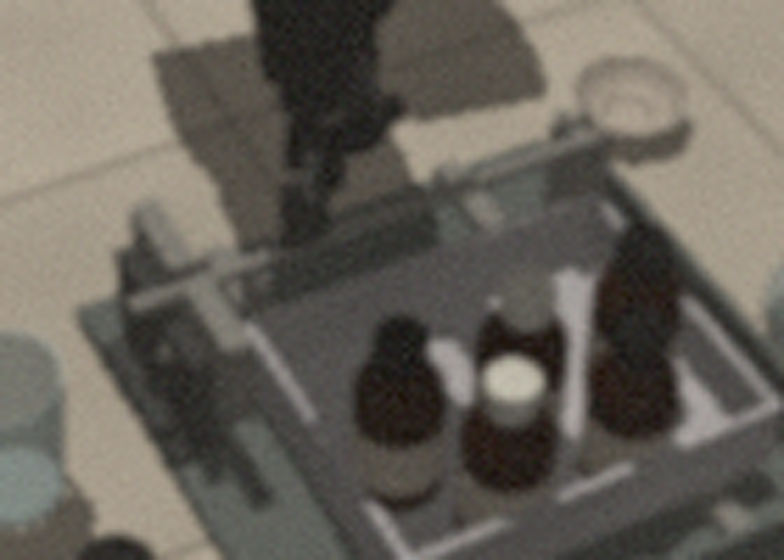

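View pics/w10z.png

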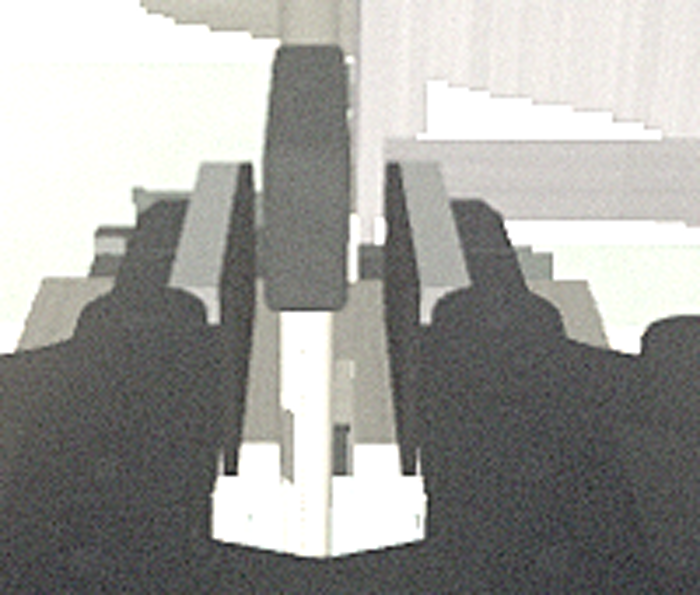

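```bash
python3 - <<'E'
from h import *
c=cam("scene"); o=(.6128,.0455,0);yw=.0126
for t in (.1055,.108):
  for th in (0,.072):
    s,k=np.sin(th),np.cos(th)
    for n,d,h in (("end",-.285,0),("handletop",-.18,.046)):
        p=(-.13+t,.12+d*k+h*s,.1-d*s+h*k); u=proj(c,rackpt(o,yw,p)); print(t,th,n,u.round(1),"crop",((u-[260,150])*5.6).round(0))
w=cam("wrist")
for th in (0,.072):
    s,k=np.sin(th),np.cos(th)
    for d in (-.167,-.193):
        p=(-.13+.107,.12+d*k+.046*s,.1-d*s+.046*k); u=proj(w,rackpt(o,yw,p)); print("w",th,d,u.round(1),((u-[230,195])*3.5).round(0))
E
python3 - <<'E'
import cv2
i=cv2.imread("pics/w9.png")[195:365,230:430];i=cv2.convertScaleAbs(i,alpha=1.7,beta=15);cv2.imwrite("pics/w9z.png",cv2.resize(i,None,fx=3.5,fy=3.5,interpolation=2))
E
```

```text
0.1055 0 end [282.5 205.2] crop [126. 309.]
0.1055 0 handletop [313.4 182.8] crop [299. 183.]
0.1055 0.072 end [282.3 200.4] crop [125. 282.]
0.1055 0.072 handletop [314.5 179.2] crop [305. 164.]
0.108 0 end [282.9 205.8] crop [128. 312.]
0.108 0 handletop [313.8 183.3] crop [301. 186.]
0.108 0.072 end [282.7 200.9] crop [127. 285.]
0.108 0.072 handletop [314.9 179.7] crop [307. 167.]
w 0 -0.167 [321.1 237.6] [319. 149.]
w 0 -0.193 [321.  285.1] [318. 315.]
w 0.072 -0.167 [321.1 241.7] [319. 163.]
w 0.072 -0.193 [321.  295.1] [318. 350.]
```

View pics/w9z.png

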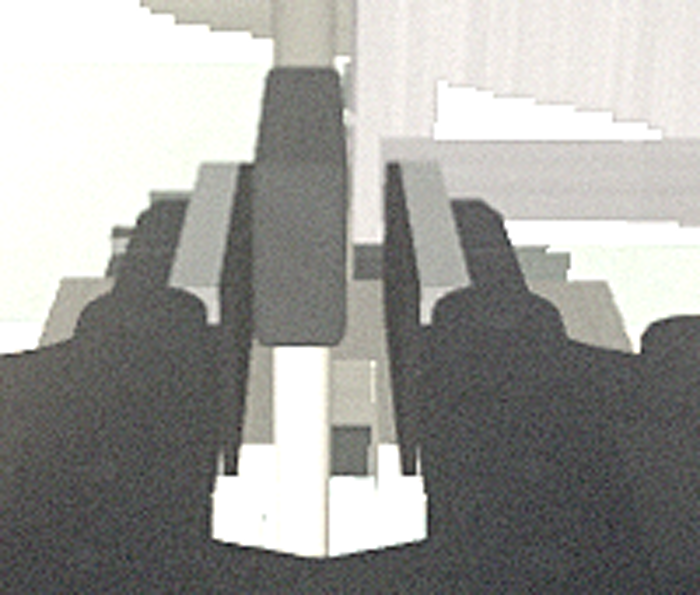

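The handle's top face measures rows 148–310. The prediction is 149–315 for angle 0 and 163–350 for resting on the edge, so the bar is fully down in the notch. I'll open the fingers and back straight out.

>>> apply_moves(
  plan=[
    {"translation": [0,0,0],"angular": [0,0,0],"hand": 0.024},
    {"translation": [0,0,0],"angular": [0,0,0],"hand": 0.036},
    {"translation": [0,0,-0.01],"angular": [0,0,0],"hand": 0.045},
    {"translation": [0,0,-0.02],"angular": [0,0,0],"hand": 0.045},
    {"translation": [0,0,-0.03],"angular": [0,0,0],"hand": 0.045},
    {"translation": [0,0,-0.04],"angular": [0,0,0],"hand": 0.045},
    {"translation": [0,-0.03,-0.03],"angular": [0,0,0],"hand": 0.045},
    {"translation": [0,-0.05,0],"angular": [0,0,0],"hand": 0.045},
    {"translation": [0,-0.05,0],"angular": [0,0,0],"hand": 0.045},
    {"translation": [0,0,0],"angular": [0,0,0],"hand": 0.045},
  ],
)

```text
time_s: 15.32
eef_pos: [0.4564, -0.0026, 0.2558]
eef_rot: [0.027, 0.702, 0.711, -0.027]
wrist_force: [0.9, 1.1, -0.1]
opening: 0.525
```

```bash
python3 - <<'E'
from h import *
c=cam("scene");cv2.imwrite("pics/s11.png",cv2.resize(c["img"][150:250,260:400,::-1],None,fx=5.6,fy=5.6,interpolation=2))
c=cam("wrist");cv2.imwrite("pics/w11.png",c["img"][:,:,::-1])
c=cam("top");cv2.imwrite("pics/t11.png",cv2.resize(c["img"][120:275,235:420,::-1],None,fx=3.8,fy=3.8,interpolation=2))
o=ctrl.get_obs();print(o["eef_pos"],o["wrist_force"],o["time_s"])
E
```

```text
[ 0.4599534  -0.00328414  0.25639283] [0.80093897 0.4543542  0.60403995] 15.475
```

View pics/s11.png

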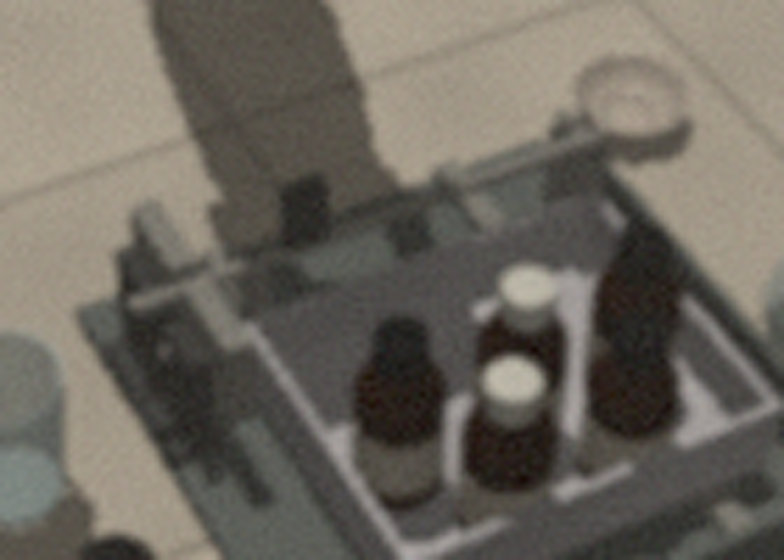

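View pics/t11.png

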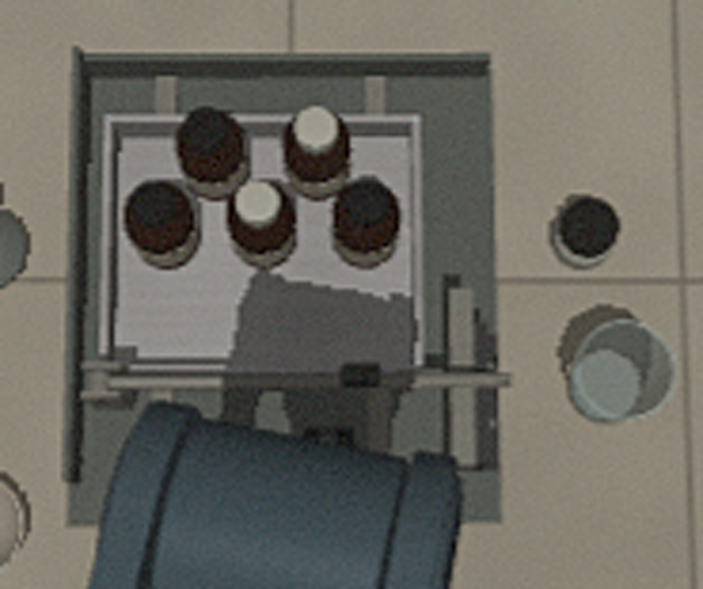

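View pics/w11.png

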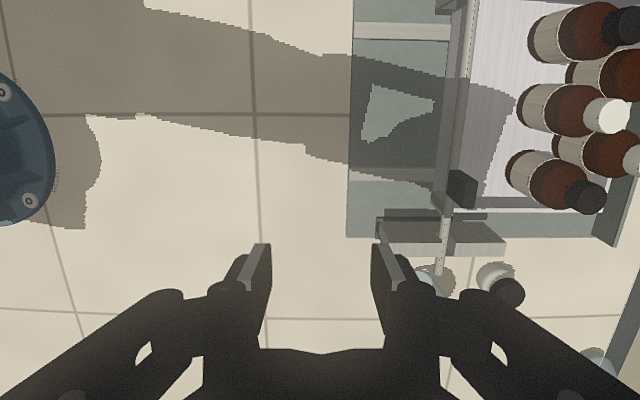

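The top view shows the rod at row ~380, where the notch was. The scene view has the handle's top at (305, 180), against a prediction of (300, 185) for fully down. The glassware hasn't moved, so I'll hand in.

```bash
python3 - <<'E'
from bench import ctrl
print(ctrl.hand_in())
E
```

```text
the job is handed in; nothing more can be done
None
```

The tray is back in its rack and latched: the drop bar is fully down in the keeper notch at a tray value of about 0.107, and the bar has been let go. I handed the job in at about 15.5 s of the 45 s.

- **Moves:** I pinched the handle and lifted the bar to about 0.12 rad. I slid the tray to about 0.094 with the bar held clear of the keeper, then lowered the bar onto the plain edge. With the fingers slightly open, I eased the tray in, pushing about 1–3 N, until the bar dropped. Then I opened the fingers and backed out.
- **Bar height:** After the drop, the push force went to about 0. In the wrist view the handle's top face spanned rows 148–310. I predicted 149–315 for fully down and 163–350 for resting on the edge.
- **After backing out:** The scene view put the handle top about 5 px from the fully-down prediction, and the top view showed the rod lying at the notch. The beaker, jar, dish and nearby flask looked unmoved. I did not re-check the wash bottle, the loose amber bottle or the second flask, which the arm did not go near at the end.
- **Small disagreements:**
  - The gripper read about 10 mm on the 12 mm handle, but the picture showed a good pinch.
  - A sideways force of about 5 N showed while the bar was held up, and it went away on release.
  - The notch was measured at 0.108 (0.107–0.109 from the top view), and the bar dropped at about 0.105–0.107.

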